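Hang the rinsed basket on the drip stand by its bail

ROBOT

A 7-joint arm with a two-finger parallel gripper is mounted at the origin on the work surface; the furniture and walls round the work are solid. World frame = base frame: x ahead of the robot, y to its left, z up, the work surface at z = 0. Lengths are in m, angles in degrees, forces in N, time in s.
With the tool pointing down it reaches from about 0.425 to 0.875 m from the base axis. Payload 4.7 kg.
Tool frame: the origin (TCP) lies at the very end of the fingers, on their centre line; the grasp point (between the pads) lies 19 mm behind it; z points along the fingers, y is the direction in which the jaws open and shut (so a half turn about z gives the same grasp; the last joint's range is limited). The gripper opens to 87 mm and grips with 3 to 60 N. Pads are 19 mm wide; open, the fingers measure 117 mm over their backs; the gripper's body (75 mm by 190 mm) begins 51 mm behind the grasp point.
Start: joints at [-68.405, 18.392, -4.016, 83.108, 1.295, 78.541, -3.26], TCP at [0.231, 0.608, 0.223] pointing down, gripper open.
Joint ranges: [-163.93, 163.93], [-17.29, 119.83], [-79.2, 71.16], [3.27, 140.29], [-89.18, 269.18], [5.43, 117.66], [-154.24, 154.24]. Speed limits (degrees/s): [147.25, 147.25, 180, 180, 180, 180, 180].

INTERFACE

Orientations are given as [roll, pitch, yaw] about the fixed x, y, z axes, in that order (R = Rz(yaw) Ry(pitch) Rx(roll)).
In Python, from cell import * gives the robot as it stands.
- The arm moves only by the tool arm_command, never from a script. Its argument "targets" is a list that holds one entry, the list of rows, each a list of 7 numbers: the shift along the tool's x, y, z in m, then the turn, a rotation vector about the tool's x, y, z in degrees, then the gripper's target within -1 to 1 (shut at 1, half-way at 0, fully open at -1). In form: [[[tx, ty, tz, rx, ry, rz, claw], ...]]. A call has 1 to 10 rows; each row is the pose to reach, as a shift and turn from the pose commanded when the call began, along the tool's axes at that moment; what a row does not reach only later rows make up. A row lasts 1/10 s, in which the tool goes at most 50 mm and 8.59 degrees, less where a joint would pass 70% of its speed; a pose out of reach is approached as far as the arm can. A call with a gripper value outside its range is refused whole. The fingers move at their own pace and stop on an object; "newtons" is the grip in N (left out, the last holds). Time passes only in rows, so rows that repeat a pose let the fingers close. It gives the time, the measured TCP pose, the force and the opening at its end, in the units of the state.
- get_obs(): the state, without advancing time (a new reading comes with each control period).
- read_camera(name): name is "scene" or "top" or "wrist"; returns a dict with "img" (480x640x3 uint8, red, green, blue), "z_map" (480x640 float32, m along the optical axis (not along the pixel's ray), 0 where there is no reading), "K" (3x3 intrinsics, pixels), "D" ([k1, k2, p1, p2, k3] as OpenCV has them; the pictures are not rectified), "origin" and "attitude" of the camera in the world. Camera axes: x right, y down, z forward; pixel columns grow to the right and rows downward; lengths in m; the calibration is good to about 2 mm. A picture is of the moment at which its call begins.
- sign_off(): hands the job in, once; it reports no verdict.
Trained networks look in the newest picture that a camera, given by its name, has taken for a name from the list of things; names that differ only in an ending like _2 or _b are one class to them, and where a whole thing is asked for, a point or a joint stands for the part that bears it (a point fixed in the world has none). Each returns a list of dicts, best first, with "conf" (0 to 1); they miss things now and then, are a little off and sometimes report something else, mostly with a low value. They report only what shows in the picture. A call takes as long as a camera call.
- search_frame(thing, camera): "position" ([column, row] in pixels, amid what is visible of it).
The state is a dict: "time_s": time; "qpos": joint angles; "joint_velocities": joint speeds; "effort": joint torques, N m; "tool_pos": TCP position; "tool_rot": TCP orientation; "force": force on the tool from outside, world axes, zero at the start; "wrist_torque": the same for the moment, N m; "grip_width": finger opening in m.
Only numpy, scipy, OpenCV 4.12 (cv2) and the standard library are available. Lean on these libraries where they do the work, as an engineer would, in place of code of your own. Each camera call takes 0.05 s, during which the arm holds its last target.

TASK

Two small white slotted baskets stand on the worktop; one of them has a wire bail, folded down. Swing that bail upright while its basket still stands on the worktop, then hang this basket by the bail on the double hook of the drip stand, so that the bail lies in the dip of both prongs, and let go. Leave the other basket, which has no bail, where it stands.

Things in the scene. Friction and masses are not known exactly. Their poses are not given: they have to be found in the camera images.
- basket: White slotted basket, 125 (x) x 85 (y) x 62 (z) mm, 0.26 kg, loose. Origin at the centre of its underside, x along its long side, z up. A steel wire bail is hinged on its short ends (pivot line parallel to x, 57 mm above the origin) and folds down toward its +y side, which faces roughly to the robot.
- bail (a joint): Hinge angle of the bail, rad: 0 folded (60 degrees from upright toward the basket's +y, 30 degrees above level), 1.047 upright, stop at 1.2. Starts between 0 and 0.35. The hinge is light (about 0.01 N m) with enough friction that the bail stays where it is left.
- bail_grip (a point): Centre of the bail's crown, 85 mm from the pivot line, in a grey sleeve 24 mm long, 9 mm thick, on 6 mm round wire. The crown is straight for 96 mm, parallel to the basket's x. With the bail upright this point is 142 mm above the basket's underside. It turns with the bail; its x stays along the crown.
- hook_seat (a point): Where the crown's centre lies once hung, midway between the two prongs of the steel drip stand, 212 mm above the worktop. x runs from here along the prongs to the post (roughly away from the robot), y along the hung crown, z up. Each prong has a flat dip 20 mm long here (top 3 mm below this point), then its tip turns up at x = -26 mm, to 25 mm above this point.
- plain_basket: The other white slotted basket, same size, without a bail, to be left alone; loose. Origin at the centre of its underside, x along its long side. Which basket stands on the left changes from start to start.
- stand: The drip stand, fixed. Origin on the worktop under the seat, axes as the seat's. Two prongs, 8 mm round bars along x at y = +32 and -32 mm, room for fingers between; they enter the bail from the open -x side, basket below them; behind the dip they rise to 20 mm above the seat. Post 12 mm thick at x = 80 mm, top at 236 mm. Foot: plate 10 mm thick, 130 mm wide, x from -40 to 125 mm.

How it is judged:
By the outcome, as a careful person would: the job done as asked, in the order asked, and still so for the second after the job is handed in, with the robot touching nothing.
It also fails if it takes over 64 s, if anything falls off the work surface, if the arm or the gripper's body presses on something with over 40 N, if the wrist force passes 120 N, or if a joint passes its speed limit or range.

## Working session

There is one attempt and no reset: what is moved stays moved. The work goes in short steps, Python scripts to look and compute and a tool call to move; the robot and the scene stay as the last step left them, time stands still between calls to the robot, and variables do not carry over. Pictures are saved under pics/ and viewed, and the job is handed in when it is done.

Besides the shell and the picture viewer there is one more tool, called after ">>>" by a JSON object that holds its "name" and its "arguments". arm_command: Moves the arm, as the interface text tells. Its arguments: {"type":"object","properties":{"targets":{"type":"array","items":{"type":"array","items":{"type":"array","items":{"type":"number"}}}},"newtons":{"type":"number"}},"required":["targets"]}

```bash
ls; mkdir -p pics; python3 - <<'E'
from cell import *
import cv2
for n in ["scene","top","wrist"]:
    c=read_camera(n); cv2.imwrite(f"pics/{n}0.png",c["img"][:,:,::-1]); print(n,c["K"],c["D"],c["origin"],c["attitude"])
    for t in ["basket","bail","bail_grip","hook_seat","plain_basket","stand"]:
        try: print(t,search_frame(t,n))
        except Exception as e: print(t,e)
print(get_obs())
E
```

```text
pics
scene [[561.85553616   0.         319.41121546]
 [  0.         561.85553616 240.77403167]
 [  0.           0.           1.        ]] [-0.156975  0.        0.        0.        0.      ] [ 0.07676835 -0.46856724  0.74641429] [-133.28347249    0.4972556   -48.34920347]
basket [{'position': [318.2, 291.4], 'conf': 0.92}]
bail [{'position': [292.2, 282.8], 'conf': 0.82}, {'position': [443.1, 319.9], 'conf': 0.43}]
bail_grip [{'position': [296.2, 284.6], 'conf': 0.89}]
hook_seat [{'position': [444.3, 318.0], 'conf': 0.94}]
plain_basket [{'position': [247.3, 246.5], 'conf': 0.62}, {'position': [292.6, 283.8], 'conf': 0.44}]
stand [{'position': [440.7, 321.0], 'conf': 0.63}]
top [[550.89219351   0.         322.27205647]
 [  0.         550.89219351 239.5036028 ]
 [  0.           0.           1.        ]] [-0.05223525  0.          0.          0.          0.        ] [ 0.37981959 -0.03633926  0.9963736 ] [-169.25544386    0.9752472   -91.66145993]
basket [{'position': [334.4, 252.8], 'conf': 0.76}]
bail [{'position': [329.7, 275.1], 'conf': 0.62}]
bail_grip [{'position': [328.9, 275.4], 'c
[... 518 characters left out ...]
tand []
{'time_s': 1.05, 'qpos': array([-68.40556842,  18.38887065,  -4.01643572,  83.10591328,
         1.29526177,  78.5386584 ,  -3.2589869 ]), 'joint_velocities': array([ 0.07557614, -0.06973336, -0.03942447,  0.11891437,  0.03122563,
       -0.00700586, -0.03463383]), 'effort': array([ 2.45054407e-04, -4.91112256e+01, -4.02978212e-01, -3.12771106e+01,
       -6.36999286e-02,  3.40439379e-02,  4.15995430e-05]), 'tool_pos': array([0.23071918, 0.60772825, 0.22263558]), 'tool_rot': array([1.79988300e+02, 2.71038615e-03, 1.59215712e+02]), 'force': array([ 0.02619433,  0.57286202, -0.58596183]), 'wrist_torque': array([ 0.01616887, -0.038193  , -0.00308133]), 'grip_width': 0.08705955530434831}
```

View pics/scene0.png

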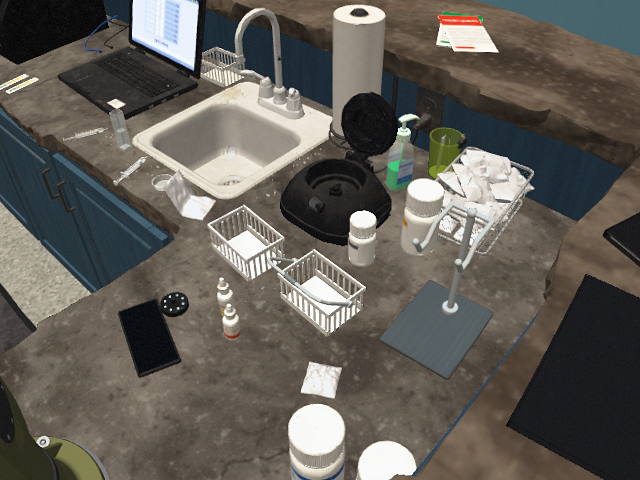

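View pics/top0.png

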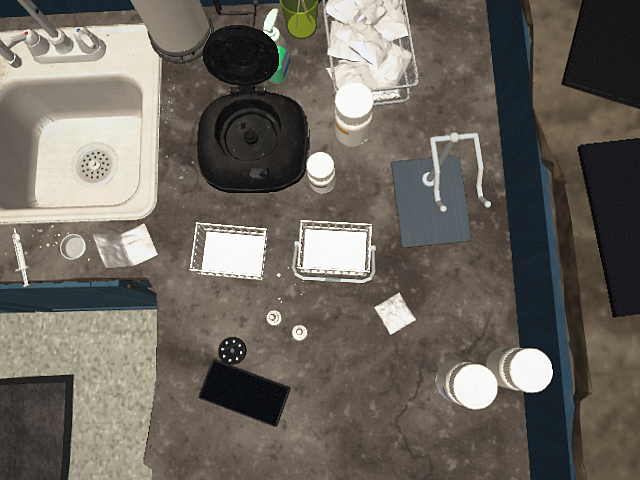

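```bash
cat > h.py <<'E'
from cell import *
import numpy as np, cv2
from scipy.spatial.transform import Rotation as R
def cloud(c):
    K,D=c["K"],np.array(c["D"]); h,w=c["z_map"].shape
    u,v=np.meshgrid(np.arange(w),np.arange(h))
    p=cv2.undistortPoints(np.stack([u,v],-1).reshape(-1,1,2).astype(np.float64),K,D).reshape(h,w,2)
    z=c["z_map"].astype(float)
    P=np.dstack([p[...,0]*z,p[...,1]*z,z])
    M=R.from_euler('xyz',c["attitude"],degrees=True).as_matrix()
    W=P@M.T+np.array(c["origin"]); W[z<=0]=np.nan
    return W
def proj(c,pts):
    M=R.from_euler('xyz',c["attitude"],degrees=True).as_matrix()
    q=(np.atleast_2d(pts)-c["origin"])@M
    r,_=cv2.projectPoints(q,np.zeros(3),np.zeros(3),c["K"],np.array(c["D"])); return r.reshape(-1,2)
def toolmove(dx,o=None):
    pass
E
python3 - <<'E'
from h import *
C={n:cloud(read_camera(n)) for n in ["top","scene"]}
np.savez("c0.npz",**C)
for n,W in C.items():
    m=np.isfinite(W[...,2])
    print(n,m.mean())
t=C["top"]
for (u,v) in [(334,250),(234,251),(329,280),(333,281),(443,207),(487,203),(435,140),(478,138),(455,136),(430,230),(340,330)]: print(u,v,t[v,u].round(4))
s=C["scene"]
for (u,v) in [(296,285),(444,318),(420,245),(460,265),(474,213),(449,309)]: print(u,v,s[v,u].round(4))
# height map crop
sub=t[210:290,280:385]
import sys
z=np.nan_to_num(sub[...,2])
cv2.imwrite("pics/z.png",cv2.resize(np.clip(z/0.12*255,0,255).astype(np.uint8),None,fx=7,fy=7,interpolation=0))
sub=t[120:220,420:500];z=np.nan_to_num(sub[...,2])
cv2.imwrite("pics/z2.png",cv2.resize(np.clip(z/0.25*255,0,255).astype(np.uint8),None,fx=6,fy=6,interpolation=0))
E
```

```text
top 0.9959505208333334
scene 0.9961881510416667
334 250 [ 0.5484 -0.0458  0.0036]
234 251 [0.5527 0.1379 0.0018]
329 280 [ 0.4808 -0.0351  0.116 ]
333 281 [ 0.4791 -0.0414  0.1151]
443 207 [ 0.5651 -0.1996  0.2392]
487 203 [ 0.5695 -0.2631  0.2369]
435 140 [ 0.6678 -0.1966  0.2327]
478 138 [ 0.6691 -0.26    0.2322]
455 136 [ 0.6711 -0.2251  0.2377]
430 230 [ 0.5784 -0.2218  0.0117]
340 330 [ 0.4037 -0.0517  0.0024]
296 285 [ 0.4769 -0.058   0.1163]
444 318 [ 0.6505 -0.2287  0.0133]
420 245 [ 0.5769 -0.2013  0.2181]
460 265 [ 0.5665 -0.2688  0.2324]
474 213 [ 0.6666 -0.2309  0.2347]
449 309 [ 0.664  -0.2281  0.024 ]
```

View pics/z.png

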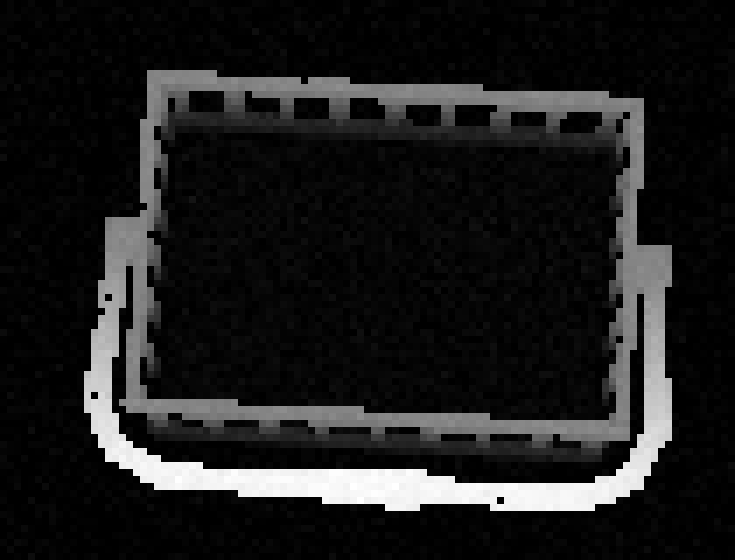

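View pics/z2.png

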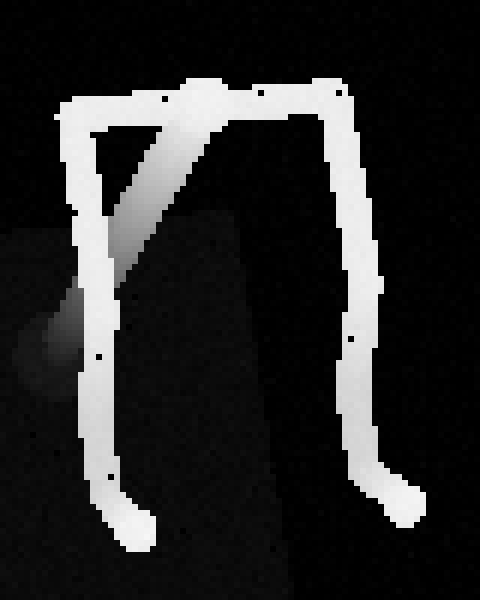

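```bash
cat > fit.py <<'E'
from h import *
C=np.load("c0.npz"); 
for n in ["top","scene"]:
    t=C[n].reshape(-1,3); t=t[np.isfinite(t[:,2])]
    def box(x0,x1,y0,y1,z0,z1): 
        return t[(t[:,0]>x0)&(t[:,0]<x1)&(t[:,1]>y0)&(t[:,1]<y1)&(t[:,2]>z0)&(t[:,2]<z1)]
    print(n)
    for nm,y0,y1 in [("basket",-0.13,0.05),("plain",0.06,0.23)]:
        b=box(0.48,0.63,y0,y1,0.054,0.066)
        (c,s,a)=cv2.minAreaRect((b[:,:2]*1000).astype(np.float32)); print(nm,len(b),np.round(c,1),np.round(s,1),a,np.median(b[:,2]))
    b=box(0.42,0.56,-0.13,0.05,0.075,0.16)
    zt=np.percentile(b[:,2],95); k=b[b[:,2]>zt-0.012]
    m=k.mean(0);u,s,v=np.linalg.svd(k-m); 
    print("crown",zt,m.round(4),v[0].round(4), k.min(0).round(4),k.max(0).round(4),len(k))
    q=np.polyfit(k[:,1],k[:,0],1); print("slope deg",np.degrees(np.arctan(q[0])))
    f=box(0.45,0.80,-0.4,-0.12,0.005,0.016)
    (c,s,a)=cv2.minAreaRect((f[:,:2]*1000).astype(np.float32)); print("foot",np.round(c,1),np.round(s,1),a)
    h=box(0.45,0.72,-0.32,-0.15,0.19,0.27)
    for nm,g in [("L",h[h[:,1]>-0.225]),("R",h[h[:,1]<=-0.225])]:
        d=g[(g[:,0]>0.58)&(g[:,0]<0.66)]
        p=np.polyfit(d[:,0],d[:,1],1); print(nm,"dir",np.degrees(np.arctan(p[0])))
        for x in np.arange(0.55,0.69,0.01):
            e=g[abs(g[:,0]-x)<0.005]
            if len(e)>3: print("  x%.2f y%.4f (%.4f..%.4f) zmax%.4f zmed %.4f n%d"%(x,np.median(e[:,1]),e[:,1].min(),e[:,1].max(),np.percentile(e[:,2],90),np.median(e[:,2]),len(e)))
E
python3 fit.py
```

```text
top
basket 589 [546.3 -46.8] [138.7  86.3] 85.59102630615234 0.061984715065371065
plain 569 [546.6 138. ] [125.   86.2] 83.10053253173828 0.061799228910091264
crown 0.11818805731765503 [ 0.4831 -0.042   0.1149] [-0.0821 -0.9966 -0.0066] [ 0.476  -0.1051  0.1064] [0.4999 0.0214 0.1215] 330
slope deg 4.67716553487723
foot [ 625.  -247.3] [349.6 253.3] 0.0485725961625576
L dir 3.565155929728338
  x0.56 y-0.1986 (-0.2035..-0.1950) zmax0.2381 zmed 0.2361 n23
  x0.57 y-0.1974 (-0.2032..-0.1948) zmax0.2381 zmed 0.2332 n33
  x0.58 y-0.1967 (-0.2011..-0.1948) zmax0.2205 zmed 0.2121 n26
  x0.59 y-0.1975 (-0.2019..-0.1940) zmax0.2107 zmed 0.2088 n35
  x0.60 y-0.1966 (-0.2010..-0.1926) zmax0.2145 zmed 0.2107 n47
  x0.61 y-0.1957 (-0.1997..-0.1926) zmax0.2258 zmed 0.2201 n45
  x0.62 y-0.1951 (-0.2000..-0.1920) zmax0.2333 zmed 0.2308 n45
  x0.63 y-0.1941 (-0.1987..-0.1913) zmax0.2337 zmed 0.2320 n39
  x0.64 y-0.1940 (-0.1984..-0.1906) zmax0.2336 zmed 0.2321 n37
  x0.65 y-0.1935 (-0.1975..-0.1897) zmax0.2336 zmed 0.2325 n34
  x0.66 y-0.1931 (-0.1968..-0.1891) zmax0.2345 zmed 0.2320 n39
  x0.67 y-0.
[... 2192 characters left out ...]
39 n45
  x0.58 y-0.2659 (-0.2676..-0.2613) zmax0.2169 zmed 0.2116 n19
  x0.59 y-0.2647 (-0.2670..-0.2598) zmax0.2109 zmed 0.2092 n23
  x0.60 y-0.2628 (-0.2663..-0.2581) zmax0.2116 zmed 0.2096 n42
  x0.61 y-0.2620 (-0.2660..-0.2573) zmax0.2226 zmed 0.2173 n68
  x0.62 y-0.2616 (-0.2651..-0.2562) zmax0.2322 zmed 0.2275 n60
  x0.63 y-0.2615 (-0.2646..-0.2572) zmax0.2341 zmed 0.2325 n32
  x0.64 y-0.2605 (-0.2640..-0.2550) zmax0.2334 zmed 0.2323 n32
  x0.65 y-0.2596 (-0.2623..-0.2549) zmax0.2339 zmed 0.2329 n25
  x0.66 y-0.2557 (-0.2613..-0.2250) zmax0.2335 zmed 0.2313 n44
  x0.67 y-0.2312 (-0.2616..-0.2250) zmax0.2338 zmed 0.2293 n245
  x0.68 y-0.2310 (-0.2598..-0.2264) zmax0.2348 zmed 0.2319 n10
```

```bash
cat >> h.py <<'E'
def rel(pos,yaw,o=None,rp=(180,0)):
    o=o or get_obs(); M=R.from_euler('xyz',o["tool_rot"],degrees=True)
    T=R.from_euler('xyz',[rp[0],rp[1],yaw],degrees=True)
    print("t",o["time_s"],"pos",np.round(o["tool_pos"],4),"rot",np.round(o["tool_rot"],2),"w",round(o["grip_width"],4),"F",np.round(o["force"],2))
    print("shift",M.inv().apply(np.array(pos)-o["tool_pos"]).round(4),"turn",(M.inv()*T).as_rotvec(degrees=True).round(2))
E
python3 -c "
from h import *
rel([0.49,0.31,0.225],122)"
```

```text
t 1.15 pos [0.2307 0.6077 0.2226] rot [179.99   0.   159.21] w 0.087 F [ 0.09 -0.05 -0.25]
shift [-0.3481 -0.1863 -0.0024] turn [ 1.000e-02 -0.000e+00  3.721e+01]
```

>>> {"name": "arm_command", "arguments": {"targets": [[[-0.035,-0.018,-0.0025,0,0,4,-1],[-0.075,-0.04,-0.0025,0,0,8,-1],[-0.12,-0.064,-0.0025,0,0,13,-1],[-0.16,-0.086,-0.0025,0,0,18,-1],[-0.2,-0.107,-0.0025,0,0,22,-1],[-0.24,-0.128,-0.0025,0,0,26,-1],[-0.28,-0.15,-0.0025,0,0,30,-1],[-0.315,-0.169,-0.0025,0,0,34,-1],[-0.348,-0.186,-0.0025,0,0,37.2,-1]]], "newtons": 10}}

```text
time_s: 2.05
tool_pos: [0.4913, 0.3083, 0.2254]
tool_rot: [180.0, 0.0, 121.8]
force: [-0.1, -0.6, -0.2]
grip_width: 0.0874
```

```bash
python3 -c "
from h import *
rel([0.4835,-0.044,0.2],85.4)"
```

```text
t 2.05 pos [0.4913 0.3083 0.2254] rot [179.96   0.   121.8 ] w 0.0874 F [-0.09 -0.58 -0.18]
shift [-0.2953 -0.1923  0.0253] turn [ 4.00e-02 -1.00e-02  3.64e+01]
```

>>> {"name": "arm_command", "arguments": {"targets": [[[-0.03,-0.02,0,0,0,4,-0.3],[-0.065,-0.042,0,0,0,8,-0.3],[-0.1,-0.065,0,0,0,12,-0.3],[-0.135,-0.088,0.002,0,0,16,0],[-0.17,-0.11,0.005,0,0,20,0],[-0.2,-0.13,0.01,0,0,25,0],[-0.235,-0.153,0.015,0,0,29,0],[-0.268,-0.174,0.02,0,0,33,0],[-0.295,-0.192,0.025,0,0,36.4,0],[-0.295,-0.192,0.025,0,0,36.4,0]]]}}

```text
time_s: 3.05
tool_pos: [0.4828, -0.0472, 0.1999]
tool_rot: [-180.0, 0.1, 85.1]
force: [0.7, 0.2, -0.3]
grip_width: 0.0435
```

```bash
python3 -c "
from h import *
rel([0.4835,-0.044,0.0955],85.4)
c=read_camera('wrist'); cv2.imwrite('pics/w1.png',c['img'][:,:,::-1])
print(search_frame('bail_grip','wrist'))
W=cloud(c); t=W.reshape(-1,3); t=t[np.isfinite(t[:,2])]
k=t[(t[:,2]>0.1)&(t[:,2]<0.13)&(t[:,0]<0.53)&(t[:,0]>0.44)&(abs(t[:,1]+0.045)<0.055)]
print(len(k),k.mean(0),k.min(0),k.max(0),np.polyfit(k[:,1],k[:,0],1))
"
```

```text
t 3.05 pos [ 0.4828 -0.0472  0.1999] rot [-1.800e+02  8.000e-02  8.508e+01] w 0.0435 F [ 0.66  0.22 -0.28]
shift [0.0034 0.0004 0.1044] turn [-0.    0.08 -0.32]
[{'position': [318.4, 213.0], 'conf': 0.8}, {'position': [380.4, 204.5], 'conf': 0.26}]
1534 [ 0.48081934 -0.04134539  0.11497443] [ 0.47362204 -0.09981224  0.10587519] [0.49015289 0.00997678 0.11907723] [0.07387579 0.48387376]
```

View pics/w1.png

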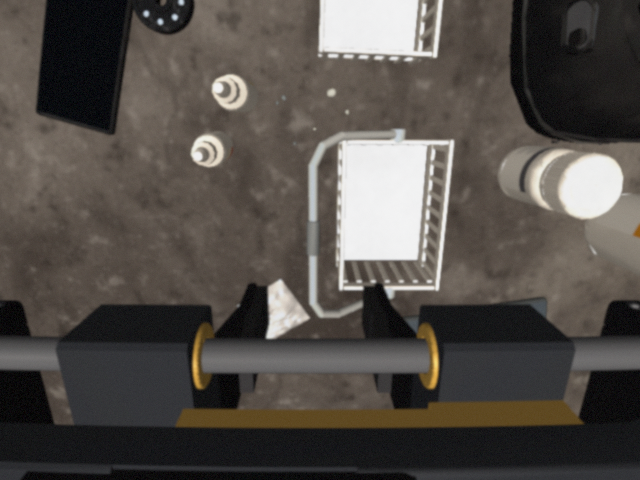

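```bash
python3 -c "
from h import *
c=read_camera('wrist');W=cloud(c)
p=W[222:254,308:318].reshape(-1,3); p=p[p[:,2]>0.1]; print(len(p),np.median(p,0),p.max(0),p.min(0))
for v in (150,180,210,237,260,285,300):
  q=W[v,300:330]; q=q[q[:,2]>0.1]; print(v,np.median(q,0).round(4),q[:,2].max())
"
```

```text
313 [ 0.48113981 -0.03469549  0.11618981] [ 0.48480596 -0.02384513  0.1181628 ] [ 0.47712268 -0.0459435   0.11187398]
150 [0.4939 0.0212 0.1075] 0.10884042378351716
180 [0.4844 0.0035 0.1148] 0.11605523847097288
210 [ 0.4828 -0.0161  0.1153] 0.11618095007608065
237 [ 0.4814 -0.0342  0.1163] 0.11773902779616394
260 [ 0.4801 -0.0505  0.1158] 0.11762764125005765
285 [ 0.4783 -0.0694  0.115 ] 0.11574571268723238
300 [ 0.4773 -0.0807  0.1156] 0.11623949578028886
```

```bash
python3 -c "
from h import *
c=read_camera('wrist');W=cloud(c)
print(c['origin'],c['attitude'],get_obs()['tool_pos'],get_obs()['tool_rot'])
t=W.reshape(-1,3); t=t[np.isfinite(t[:,2])]
k=t[(t[:,2]>0.106)&(t[:,2]<0.13)&(t[:,0]<0.53)&(t[:,0]>0.44)&(abs(t[:,1]+0.045)<0.1)]
print('crown ext',k.min(0),k.max(0))
k=t[(t[:,2]>0.055)&(t[:,2]<0.067)&(t[:,0]<0.62)&(t[:,0]>0.49)&(abs(t[:,1]+0.045)<0.1)]
print('rim ext',k.min(0),k.max(0))
I=c['img'].astype(int); print(I[160:300:5,313].tolist())
c=read_camera('top'); cv2.imwrite('pics/t1.png',cv2.resize(c['img'][200:300,270:400,::-1],None,fx=6,fy=6))
c=read_camera('scene'); cv2.imwrite('pics/s1.png',cv2.resize(c['img'][220:345,250:390,::-1],None,fx=5,fy=5))
"
```

```text
[0.48861973 0.04062125 0.36252317] [ 1.62811569e+02  1.45481718e-02 -4.34630862e+00] [ 0.48384421 -0.04028024  0.20024487] [ 1.79981257e+02 -3.52308566e-02  8.57390644e+01]
crown ext [ 0.47356255 -0.10446892  0.10602481] [0.49877523 0.02267273 0.11848142]
rim ext [ 0.49727106 -0.11527407  0.05500298] [0.59224427 0.02349892 0.0669381 ]
[[96, 87, 80], [132, 126, 117], [185, 188, 181], [190, 196, 199], [188, 196, 200], [189, 197, 200], [191, 197, 202], [189, 195, 200], [190, 196, 199], [191, 196, 200], [189, 195, 196], [189, 196, 198], [189, 195, 197], [187, 195, 197], [165, 168, 170], [140, 140, 134], [138, 140, 134], [136, 137, 131], [134, 134, 128], [129, 131, 125], [127, 127, 121], [165, 170, 169], [189, 192, 192], [186, 191, 190], [187, 194, 192], [188, 190, 190], [187, 189, 189], [186, 189, 188]]
```

View pics/t1.png

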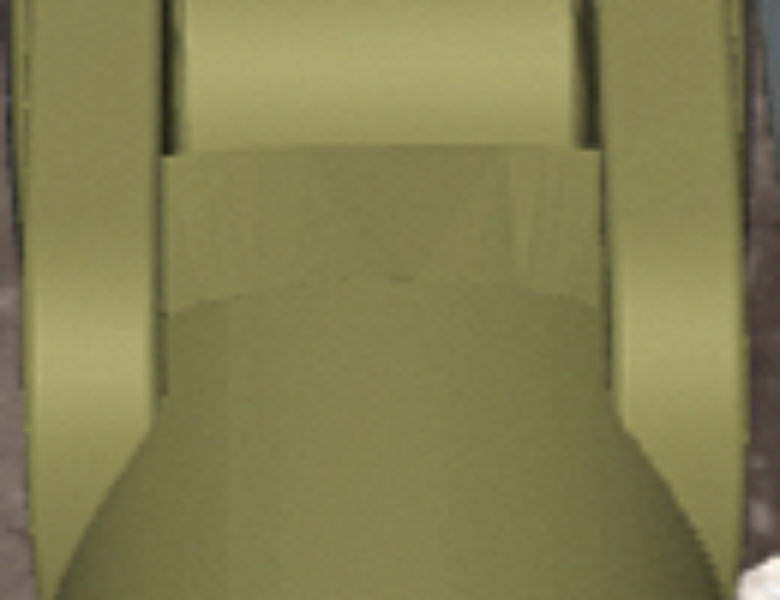

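View pics/s1.png

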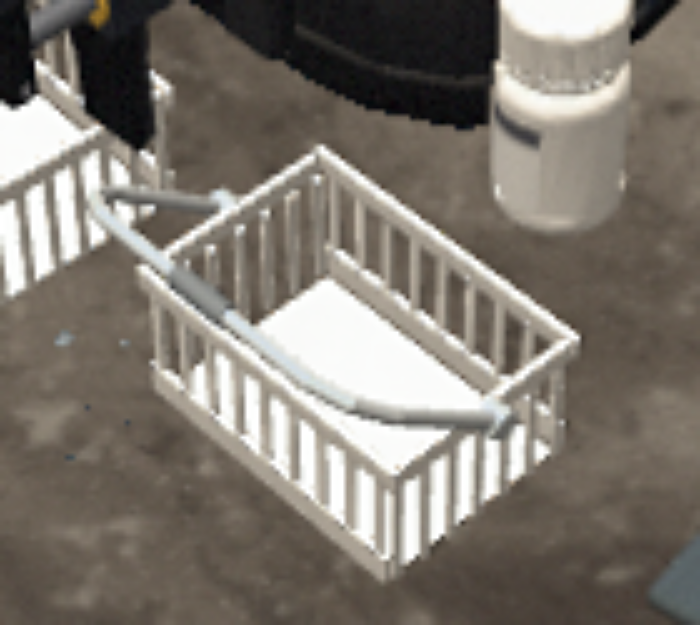

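```bash
python3 -c "
from h import *
rel([0.4825,-0.0415,0.0955],85.6)"
```

```text
t 3.35 pos [ 0.4839 -0.0401  0.2002] rot [ 1.7998e+02 -2.0000e-02  8.5770e+01] w 0.0435 F [-0.28 -0.29 -0.27]
shift [-0.0015 -0.0013  0.1047] turn [ 0.02 -0.02  0.17]
```

>>> {"name": "arm_command", "arguments": {"targets": [[[0,-0.001,0.015,0,0,0,0],[0,-0.001,0.035,0,0,0,0],[0,-0.001,0.06,0,0,0,0],[0,-0.001,0.08,0,0,0,0],[0,-0.001,0.095,0,0,0,0],[0,-0.001,0.104,0,0,0,0],[0,-0.001,0.104,0,0,0,0.3],[0,-0.001,0.104,0,0,0,0.5],[0,-0.001,0.104,0,0,0,0.65],[0,-0.001,0.104,0,0,0,0.65]]], "newtons": 5}}

```text
time_s: 4.35
tool_pos: [0.4834, -0.0414, 0.0969]
tool_rot: [179.9, -0.0, 85.6]
force: [0.1, -0.3, 1.0]
grip_width: 0.0203
```

```bash
python3 -c "
from h import *
rel([0.4825,-0.0415,0.0955],85.6)
c=read_camera('scene'); cv2.imwrite('pics/s2.png',cv2.resize(c['img'][170:345,210:390,::-1],None,fx=4,fy=4))
c=read_camera('wrist'); cv2.imwrite('pics/w2.png',c['img'][:,:,::-1])
"
```

```text
t 4.35 pos [ 0.4834 -0.0414  0.0969] rot [ 1.799e+02 -3.000e-02  8.562e+01] w 0.0203 F [ 0.08 -0.34  1.04]
shift [-0.0001 -0.0009  0.0014] turn [ 0.1  -0.03  0.02]
```

View pics/s2.png

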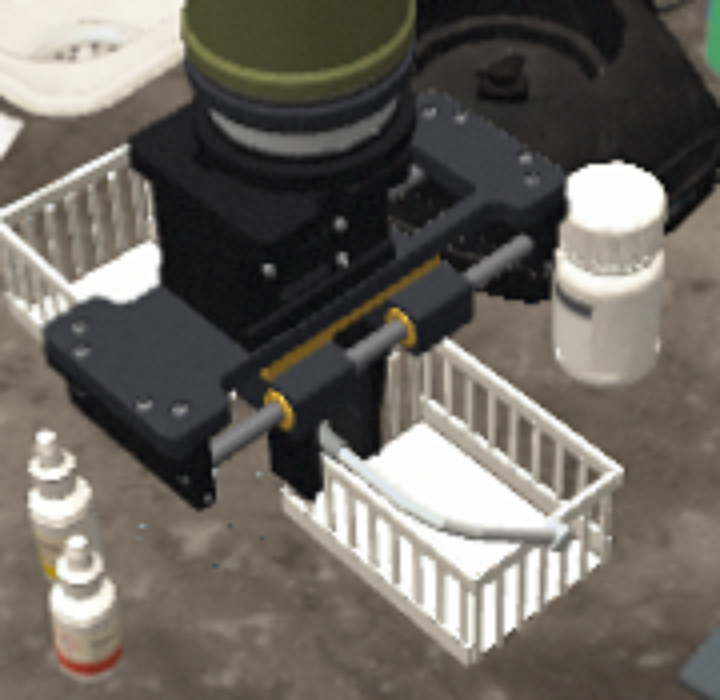

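View pics/w2.png

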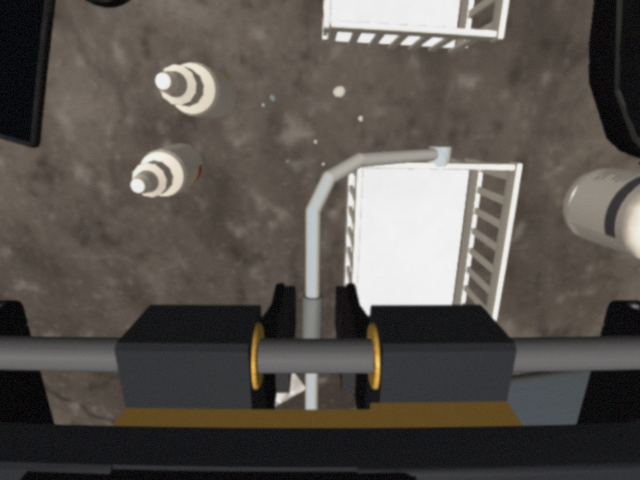

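```bash
python3 -c "
import numpy as np
C=np.load('c0.npz')
for n in C:
  t=C[n].reshape(-1,3); t=t[np.isfinite(t[:,2])]
  for x in np.arange(.45,.85,.05):
    print('%.2f'%x,[round(float(max(s[:,2],default=0)) if len(s) else 0,3) for y in np.arange(-.35,.15,.05) for s in [t[(abs(t[:,0]-x-.025)<.025)&(abs(t[:,1]-y-.025)<.025)]]])
"
```

```text
0.45 [0.007, 0.005, 0.006, 0.019, 0.113, 0.119, 0.122, 0.12, 0.066, 0.065]
0.50 [0.006, 0.007, 0.005, 0.009, 0.096, 0.067, 0.067, 0.106, 0.065, 0.067]
0.55 [0.006, 0.238, 0.241, 0.239, 0.067, 0.067, 0.067, 0.067, 0.066, 0.065]
0.60 [0.008, 0.237, 0.212, 0.236, 0.007, 0.006, 0.007, 0.006, 0.007, 0.007]
0.65 [0.006, 0.235, 0.239, 0.236, 0.007, 0.06, 0.104, 0.08, 0.089, 0.09]
0.70 [0.23, 0.016, 0.017, 0.016, 0.073, 0.138, 0.1, 0.089, 0.091, 0.089]
0.75 [0.006, 0.006, 0.006, 0.006, 0.142, 0.141, 0.053, 0.09, 0.088, 0.088]
0.80 [0.007, 0.006, 0.085, 0.086, 0.138, 0.14, 0.015, 0.19, 0.215, 0.215]
0.45 [0.006, 0.005, 0.005, 0.018, 0.112, 0.12, 0.12, 0.119, 0.067, 0.066]
0.50 [0.005, 0.006, 0.012, 0.012, 0.097, 0.066, 0.067, 0.107, 0.067, 0.066]
0.55 [0.005, 0.24, 0.24, 0.239, 0.066, 0.067, 0.066, 0.067, 0.066, 0.066]
0.60 [0.005, 0.235, 0.231, 0.236, 0.006, 0.005, 0.007, 0.005, 0.006, 0.006]
0.65 [0.005, 0.235, 0.238, 0.234, 0.006, 0.098, 0.102, 0.084, 0.089, 0.089]
0.70 [0.228, 0.014, 0.014, 0.014, 0.133, 0.138, 0.099, 0.089, 0.089, 0.089]
0.75 [0.005, 0.006, 0.004, 0.006, 0.14, 0.14, 0.054, 0.09, 0.088, 0.088]
0.80 [0.005, 0.005, 0.084, 0.083, 0.138, 0.139, 0.027, 0.194, 0.215, 0.216]
```

>>> {"name": "arm_command", "arguments": {"targets": [[[0,0,0,0,0,0,0.7],[0,0,0,0,0,0,0.72],[0.0,0.008,-0.0065,0,0,0,0.72],[0.0,0.014,-0.011,0,0,0,0.72],[0.0,0.02,-0.015,0,0,0,0.72],[0.0,0.027,-0.018,0,0,0,0.72],[0.0,0.0335,-0.021,0,0,0,0.72],[0.0,0.041,-0.0235,0,0,0,0.72],[0.0,0.048,-0.0255,0,0,0,0.72],[0.0,0.055,-0.0265,0,0,0,0.72]]]}}

```text
time_s: 5.45
tool_pos: [0.5382, -0.0458, 0.1227]
tool_rot: [180.0, 0.0, 85.6]
force: [-0.4, 0.1, -0.3]
grip_width: 0.012
```

>>> {"name": "arm_command", "arguments": {"targets": [[[0.0,0.004,0,0,0,0,0.72],[0.0,0.008,0,0,0,0,0.72],[0.0,0.008,0,0,0,0,0.74],[0.0,0.008,0,0,0,0,0.74],[0.0,0.008,0,0,0,0,0.74]]]}}

```text
time_s: 5.95
tool_pos: [0.5452, -0.0463, 0.1225]
tool_rot: [-180.0, -0.0, 85.6]
force: [-0.4, 0.2, -0.6]
grip_width: 0.0112
```

```bash
cat > meas.py <<'E'
from h import *
import sys
k=sys.argv[1]
rel([0.546,-0.0465,0.123],85.6)
c=read_camera('scene'); cv2.imwrite(f'pics/s{k}.png',cv2.resize(c['img'][170:345,210:390,::-1],None,fx=4,fy=4))
t=cloud(c).reshape(-1,3)
c2=read_camera('wrist'); cv2.imwrite(f'pics/w{k}.png',c2['img'][:,:,::-1])
t2=cloud(c2).reshape(-1,3)
for nm,q in (("scene",t),("wrist",t2)):
    q=q[np.isfinite(q[:,2])]
    b=q[(q[:,0]>.48)&(q[:,0]<.62)&(abs(q[:,1]+.047)<.09)&(q[:,2]>.054)&(q[:,2]<.066)]
    if len(b)>20:
        (cc,s,a)=cv2.minAreaRect((b[:,:2]*1000).astype(np.float32)); print(nm,"rim",np.round(cc,1),np.round(s,1),round(a,1),len(b))
    for sg in (1,-1):
        w=q[(q[:,2]>.13)&(q[:,2]<.152)&(abs((q[:,1]+.047)*sg-.032)<.016)&(abs(q[:,0]-.545)<.03)]
        if len(w): print(nm,"crown",sg,np.median(w,0).round(4),w[:,2].max().round(4),len(w))
E
python3 meas.py 3
```

```text
t 5.95 pos [ 0.5452 -0.0463  0.1225] rot [-1.7998e+02 -1.0000e-02  8.5610e+01] w 0.0112 F [-0.42  0.18 -0.59]
shift [-0.0001  0.0008 -0.0005] turn [-0.02 -0.01  0.01]
scene rim [545.4 -48. ] [139.   87.4] 85.6 843
scene crown 1 [ 0.5453 -0.0096  0.1441] 0.1474 7
scene crown -1 [ 0.5404 -0.0785  0.1456] 0.1493 73
wrist rim [545.2 -40.8] [128.7  85.2] 85.3 2965
wrist crown 1 [ 0.5463 -0.0139  0.1445] 0.1466 1207
wrist crown -1 [ 0.5409 -0.0767  0.1445] 0.1463 496
```

View pics/s3.png

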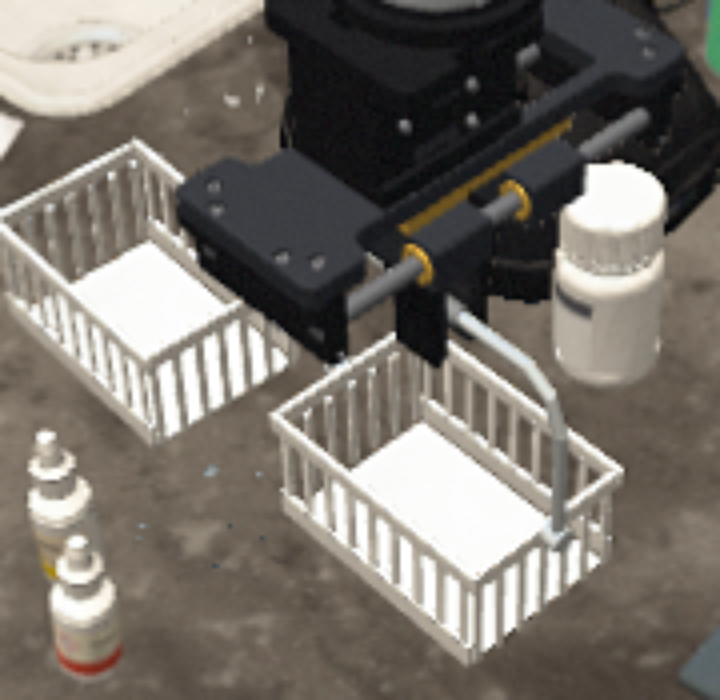

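View pics/w3.png

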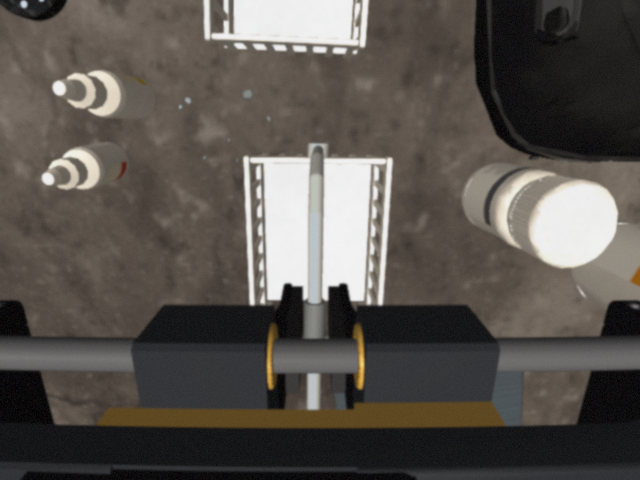

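>>> {"name": "arm_command", "arguments": {"targets": [[[0,0.001,0,0,0,0,0.76],[0,0.0015,0,0,0,0,0.8],[0,0.0015,0,0,0,0,0.9],[0,0.0015,0,0,0,0,1],[0,0.0015,0,0,0,0,1],[0,0.0015,0,0,0,0,1],[0,0.0015,0,0,0,0,1]]], "newtons": 30}}

```text
time_s: 6.75
tool_pos: [0.5471, -0.0464, 0.1226]
tool_rot: [180.0, -0.0, 85.6]
force: [-0.2, -0.7, 0.3]
grip_width: 0.0079
```

```bash
python3 meas.py 4
```

```text
t 6.75 pos [ 0.5471 -0.0464  0.1226] rot [ 1.7998e+02 -1.0000e-02  8.5620e+01] w 0.0079 F [-0.22 -0.68  0.31]
shift [-0.0001 -0.0011 -0.0004] turn [ 0.02 -0.01  0.02]
scene rim [546.  -46.6] [140.6  87.9] 84.9 857
scene crown 1 [ 0.5478 -0.0108  0.1453] 0.1469 16
scene crown -1 [ 0.5429 -0.079   0.1454] 0.1483 76
wrist rim [546.5 -28.2] [103.5  85.4] 85.1 2978
wrist crown 1 [ 0.5485 -0.0141  0.1445] 0.147 1202
wrist crown -1 [ 0.5431 -0.0769  0.1445] 0.1463 495
```

>>> {"name": "arm_command", "arguments": {"targets": [[[0,0,-0.003,0,0,0,1],[0,0,-0.01,0,0,0,1],[0,0,-0.022,0,0,0,1],[0,0,-0.037,0,0,0,1],[0,0,-0.052,0,0,0,1],[0,0,-0.069,0,0,0,1],[0,0,-0.086,0,0,0,1],[0,0,-0.101,0,0,0,1],[0,0,-0.112,0,0,0,1],[0,0,-0.119,0,0,0,1]]]}}

```text
time_s: 7.85
tool_pos: [0.5474, -0.0465, 0.2431]
tool_rot: [179.9, -0.0, 85.6]
force: [0.5, -0.1, -2.7]
grip_width: 0.0081
```

```bash
python3 -c "
from h import *
rel([0.513,-0.236,0.242],93.7)
c=read_camera('scene'); cv2.imwrite('pics/s5.png',c['img'][:,:,::-1])
"
```

```text
t 7.85 pos [ 0.5474 -0.0465  0.2431] rot [ 1.7991e+02 -2.0000e-02  8.5620e+01] w 0.0081 F [ 0.5  -0.13 -2.75]
shift [-0.1916 -0.0198  0.001 ] turn [ 0.09 -0.02 -8.08]
```

View pics/s5.png

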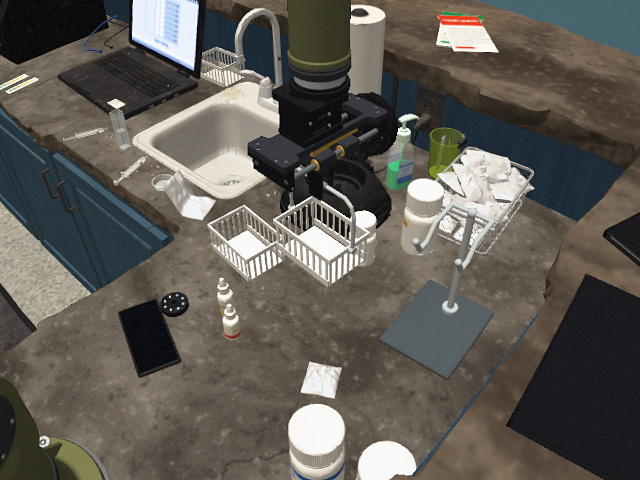

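>>> {"name": "arm_command", "arguments": {"targets": [[[-0.003,-0.003,0,0,0,0,1],[-0.01,-0.008,0,0,0,-0.5,1],[-0.022,-0.013,0,0,0,-1,1],[-0.038,-0.018,0,0,0,-1.6,1],[-0.055,-0.02,0,0,0,-2.3,1],[-0.073,-0.02,0,0,0,-3,1],[-0.091,-0.02,0,0,0,-3.8,1],[-0.109,-0.02,0,0,0,-4.5,1],[-0.126,-0.02,0,0,0,-5.2,1],[-0.142,-0.02,0,0,0,-5.9,1]]]}}

```text
time_s: 8.9
tool_pos: [0.5148, -0.1886, 0.2411]
tool_rot: [-179.9, 0.0, 91.5]
force: [0.3, -0.3, -1.7]
grip_width: 0.008
```

>>> {"name": "arm_command", "arguments": {"targets": [[[-0.015,-0.002,0.0,0,0,-0.6,1],[-0.028,-0.004,0.0,0,0,-1.1,1],[-0.038,-0.006,0.0,0,0,-1.6,1],[-0.045,-0.006,0.0,0,0,-2,1],[-0.049,-0.006,0.0,0,0,-2.2,1],[-0.05,-0.006,0.0,0,0,-2.2,1],[-0.05,-0.006,0.0,0,0,-2.2,1]]]}}

```text
time_s: 9.6
tool_pos: [0.5115, -0.2364, 0.2414]
tool_rot: [-180.0, -0.0, 93.7]
force: [0.2, 0.2, -2.1]
grip_width: 0.0078
```

```bash
python3 -c "
from h import *
rel([0.513,-0.236,0.242],93.7)
for n in ['scene','top','wrist']:
  c=read_camera(n); cv2.imwrite('pics/%s6.png'%n,c['img'][:,:,::-1])
"
```

```text
t 9.6 pos [ 0.5115 -0.2364  0.2414] rot [-1.7999e+02 -2.0000e-02  9.3730e+01] w 0.0078 F [ 0.15  0.2  -2.07]
shift [ 0.0003  0.0016 -0.0006] turn [-0.01 -0.02  0.03]
```

View pics/scene6.png

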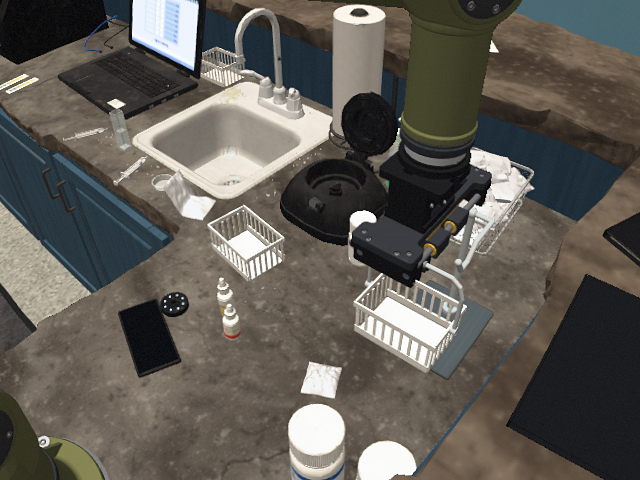

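View pics/wrist6.png

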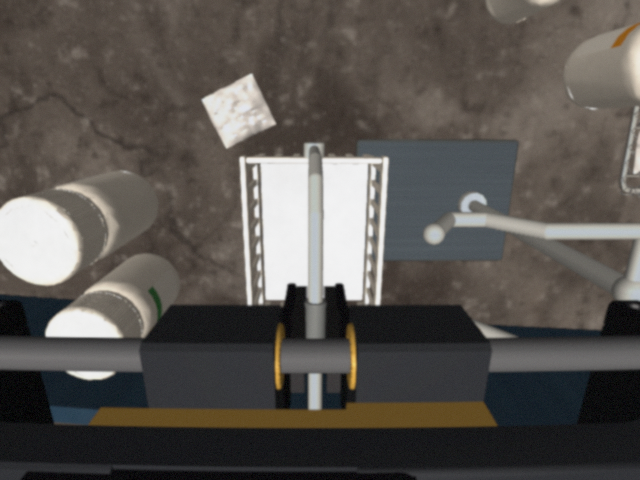

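```bash
python3 -c "
from h import *
c=read_camera('wrist');W=cloud(c)
t=W.reshape(-1,3);t=t[np.isfinite(t[:,2])]
g=t[(t[:,2]>.19)&(t[:,2]<.26)&(t[:,0]>.55)&(t[:,0]<.7)&(t[:,1]>-.215)&(t[:,1]<-.17)]
for x in np.arange(.555,.69,.01):
  e=g[abs(g[:,0]-x)<.005]
  if len(e)>3: print('x%.3f y%.4f (%.4f %.4f) z%.4f n%d'%(x,np.median(e[:,1]),e[:,1].min(),e[:,1].max(),np.percentile(e[:,2],90),len(e)))
d=g[(g[:,0]>.62)&(g[:,0]<.66)];print(np.degrees(np.arctan(np.polyfit(d[:,0],d[:,1],1)[0])))
k=t[(t[:,2]>.24)&(t[:,2]<.275)&(abs(t[:,0]-.512)<.02)&(t[:,1]>-.22)&(t[:,1]<-.185)]
print('crown',np.median(k,0),k[:,2].max(),np.degrees(np.arctan(np.polyfit(k[:,1],k[:,0],1)[0])))
rel([0.593,-0.2305,0.242],93.7)
"
```

```text
x0.555 y-0.2001 (-0.2047 -0.1970) z0.2355 n88
x0.565 y-0.1989 (-0.2052 -0.1958) z0.2369 n351
x0.575 y-0.1970 (-0.2025 -0.1955) z0.2245 n180
x0.585 y-0.1980 (-0.2026 -0.1949) z0.2094 n267
x0.595 y-0.1973 (-0.2022 -0.1942) z0.2107 n321
x0.605 y-0.1970 (-0.2020 -0.1931) z0.2218 n486
x0.615 y-0.1962 (-0.2012 -0.1924) z0.2315 n512
x0.625 y-0.1954 (-0.2001 -0.1921) z0.2324 n342
x0.635 y-0.1948 (-0.1998 -0.1914) z0.2324 n341
x0.645 y-0.1940 (-0.1990 -0.1906) z0.2324 n340
x0.655 y-0.1934 (-0.1983 -0.1899) z0.2322 n336
x0.665 y-0.2052 (-0.2150 -0.1895) z0.2316 n487
x0.675 y-0.2146 (-0.2148 -0.2134) z0.2312 n4
3.816704832629986
crown [ 0.50825937 -0.20110983  0.26328638] 0.26565361732632986 -4.008345931897234
t 9.8 pos [ 0.5116 -0.2361  0.2415] rot [ 1.800e+02 -2.000e-02  9.377e+01] w 0.0081 F [ 0.42 -0.15 -2.23]
shift [ 0.0003  0.0816 -0.0005] turn [ 0.   -0.02  0.07]
```

>>> {"name": "arm_command", "arguments": {"targets": [[[0,0.003,0,0,0,0,1],[0,0.009,0,0,0,0,1],[0,0.019,0,0,0,0,1],[0,0.031,0,0,0,0,1],[0,0.044,0,0,0,0,1],[0,0.057,0,0,0,0,1],[0,0.068,0,0,0,0,1],[0,0.075,0,0,0,0,1],[0,0.079,0,0,0,0,1],[0,0.079,0,0,0,0,1]]]}}

```text
time_s: 10.8
tool_pos: [0.5906, -0.2315, 0.2414]
tool_rot: [-180.0, 0.0, 93.7]
force: [-0.2, -0.1, -2.3]
grip_width: 0.0077
```

```bash
python3 -c "
from h import *
rel([0.5905,-0.2305,0.193],93.7)
for n in ['scene','top','wrist']:
  c=read_camera(n); i=c['img'][:,:,::-1]
  if n=='scene': i=cv2.resize(i[150:400,330:580],None,fx=2.4,fy=2.4)
  cv2.imwrite('pics/%s7.png'%n,i)
"
```

```text
t 10.8 pos [ 0.5906 -0.2315  0.2414] rot [-1.7998e+02  1.0000e-02  9.3720e+01] w 0.0077 F [-0.18 -0.09 -2.32]
shift [ 0.0011 -0.      0.0484] turn [-0.02  0.01  0.02]
```

View pics/scene7.png

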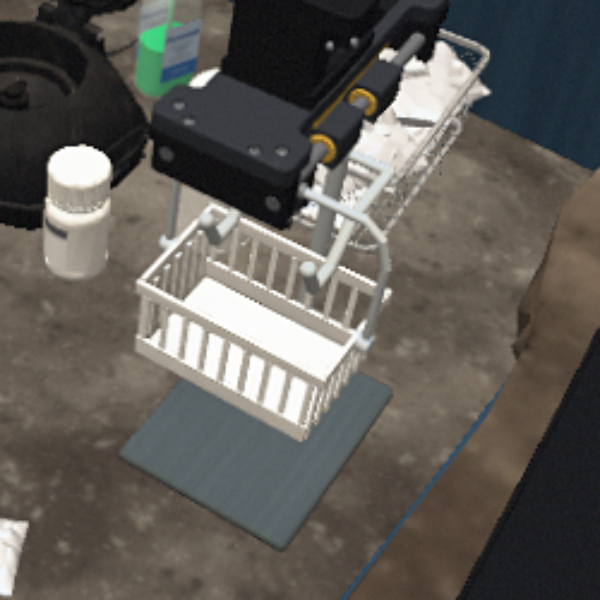

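View pics/wrist7.png

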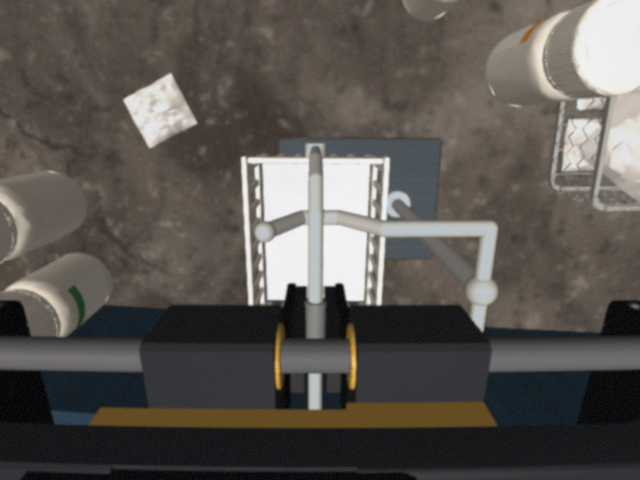

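>>> {"name": "arm_command", "arguments": {"targets": [[[0,0,0.004,0,0,0,1],[0,0,0.011,0,0,0,1],[0,0,0.019,0,0,0,1],[0,0,0.027,0,0,0,1],[0,0,0.034,0,0,0,1],[0,0,0.039,0,0,0,1],[0,0,0.043,0,0,0,1],[0,0,0.045,0,0,0,1],[0,0,0.046,0,0,0,1],[0,0,0.046,0,0,0,1]]]}}

```text
time_s: 11.95
tool_pos: [0.5904, -0.2316, 0.1956]
tool_rot: [180.0, 0.0, 93.7]
force: [0.2, -1.3, -2.5]
grip_width: 0.0084
```

```bash
cat > l.py <<'E'
from h import *
import sys
rel([0.5905,-0.2305,0.193],93.7)
for n in ['scene','wrist']:
  c=read_camera(n); i=c['img'][:,:,::-1]
  if n=='scene': i=cv2.resize(i[150:400,330:580],None,fx=2.4,fy=2.4)
  cv2.imwrite('pics/%s%s.png'%(n,sys.argv[1]),i)
E
python3 l.py 8
```

```text
t 11.95 pos [ 0.5904 -0.2316  0.1956] rot [179.99   0.    93.71] w 0.0084 F [ 0.23 -1.34 -2.54]
shift [0.0011 0.0002 0.0026] turn [0.01 0.   0.01]
```

View pics/scene8.png

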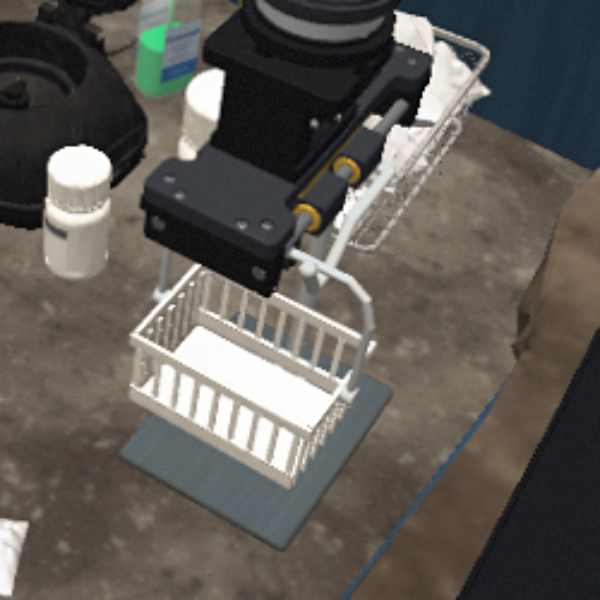

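>>> {"name": "arm_command", "arguments": {"targets": [[[0,0,0.0005,0,0,0,1],[0,0,0.001,0,0,0,1],[0,0,0.0015,0,0,0,1],[0,0,0.002,0,0,0,1],[0,0,0.002,0,0,0,1]]]}}

```text
time_s: 12.55
tool_pos: [0.5903, -0.2315, 0.1935]
tool_rot: [-180.0, -0.0, 93.7]
force: [0.4, -0.4, -1.7]
grip_width: 0.0081
```

>>> {"name": "arm_command", "arguments": {"targets": [[[0,0,0.0005,0,0,0,1],[0,0,0.001,0,0,0,1],[0,0,0.0015,0,0,0,1],[0,0,0.0015,0,0,0,1],[0,0,0.0015,0,0,0,1]]]}}

```text
time_s: 13.05
tool_pos: [0.5904, -0.2316, 0.1924]
tool_rot: [180.0, -0.0, 93.7]
force: [-1.0, 0.0, 0.0]
grip_width: 0.0078
```

>>> {"name": "arm_command", "arguments": {"targets": [[[0,0,0.0005,0,0,0,1],[0,0,0.0005,0,0,0,1],[0,0,0.0005,0,0,0,1]]]}}

```text
time_s: 13.35
tool_pos: [0.5904, -0.2316, 0.1922]
tool_rot: [180.0, -0.0, 93.7]
force: [-2.6, 1.3, 4.3]
grip_width: 0.008
```

```bash
python3 l.py 9; python3 l.py 9b|head -1
```

```text
t 13.35 pos [ 0.5904 -0.2316  0.1922] rot [179.96  -0.    93.71] w 0.008 F [-2.63  1.26  4.26]
shift [ 0.0011  0.0001 -0.0008] turn [ 0.04 -0.    0.01]
t 13.45 pos [ 0.5905 -0.2316  0.1922] rot [179.96  -0.    93.72] w 0.0079 F [-2.82  1.44  4.35]
```

View pics/wrist9.png

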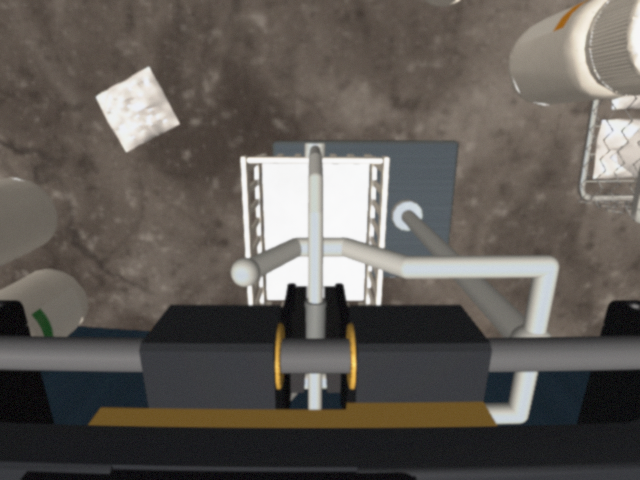

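>>> {"name": "arm_command", "arguments": {"targets": [[[0,0,-0.0005,0,0,0,1],[0,0,-0.0005,0,0,0,0.8],[0,0,-0.0005,0,0,0,0.7],[0,0,-0.0005,0,0,0,0.6],[0,0,-0.0005,0,0,0,0.5],[0,0,-0.0005,0,0,0,0.4],[0,0,-0.0005,0,0,0,0.3],[0,0,-0.0005,0,0,0,0.3]]], "newtons": 5}}

```text
time_s: 14.35
tool_pos: [0.5903, -0.2315, 0.192]
tool_rot: [180.0, -0.0, 93.7]
force: [1.0, -0.3, -0.1]
grip_width: 0.0287
```

```bash
python3 l.py 10
```

```text
t 14.35 pos [ 0.5903 -0.2315  0.192 ] rot [ 1.7999e+02 -1.0000e-02  9.3710e+01] w 0.0287 F [ 1.02 -0.33 -0.09]
shift [ 0.001   0.0002 -0.001 ] turn [ 0.01 -0.01  0.01]
```

View pics/wrist10.png

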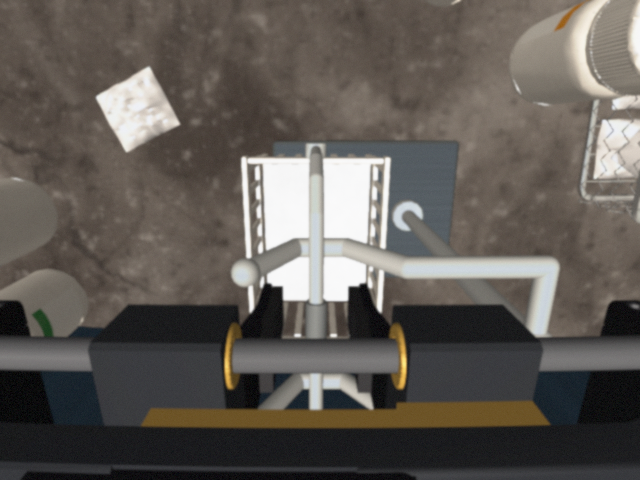

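Released and centred; both prongs carry the crown. Rise straight up.

>>> {"name": "arm_command", "arguments": {"targets": [[[0,0,-0.003,0,0,0,0.3],[0,0,-0.009,0,0,0,0.3],[0,0,-0.018,0,0,0,0.3],[0,0,-0.03,0,0,0,0.3],[0,0,-0.045,0,0,0,0.3],[0,0,-0.06,0,0,0,0.3],[0,0,-0.075,0,0,0,0.3],[0,0,-0.09,0,0,0,0.3],[0,0,-0.1,0,0,0,0.3],[0,0,-0.1,0,0,0,0.3]]]}}

```text
time_s: 15.45
tool_pos: [0.591, -0.232, 0.2941]
tool_rot: [179.8, 0.1, 93.7]
force: [0.5, 0.0, -0.3]
grip_width: 0.0305
```

```bash
python3 l.py 11; python3 - <<'E'
from h import *
c=read_camera('scene'); cv2.imwrite('pics/sfull11.png',c['img'][:,:,::-1])
E
```

```text
t 15.45 pos [ 0.591  -0.232   0.2941] rot [1.7984e+02 6.0000e-02 9.3720e+01] w 0.0305 F [ 0.53  0.03 -0.35]
shift [ 0.0016 -0.0007  0.1011] turn [0.16 0.06 0.02]
```

View pics/scene11.png

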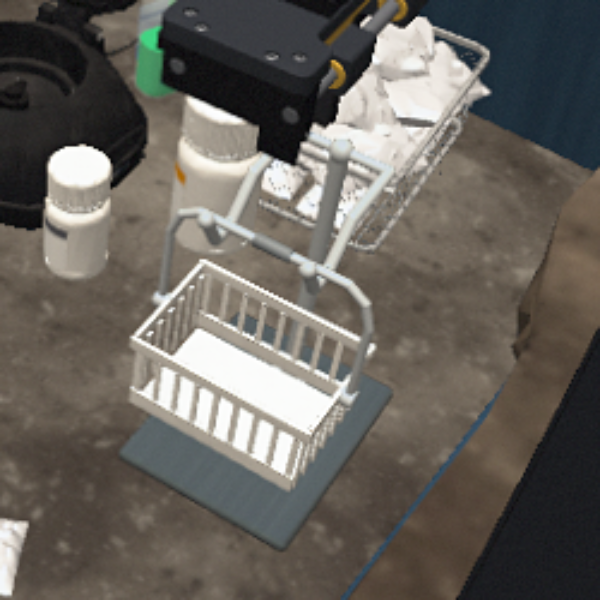

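View pics/wrist11.png

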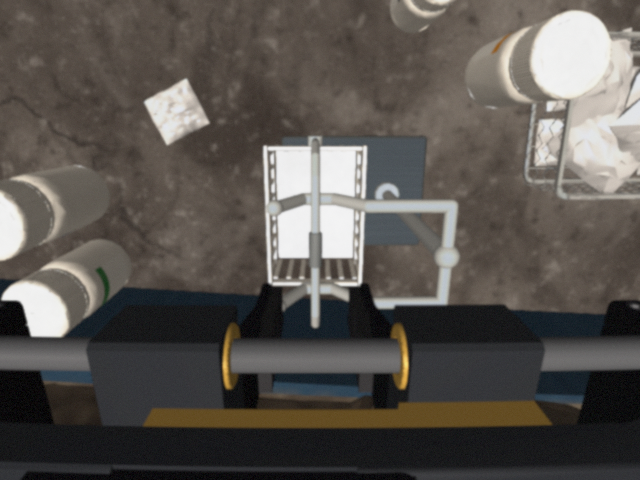

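View pics/sfull11.png

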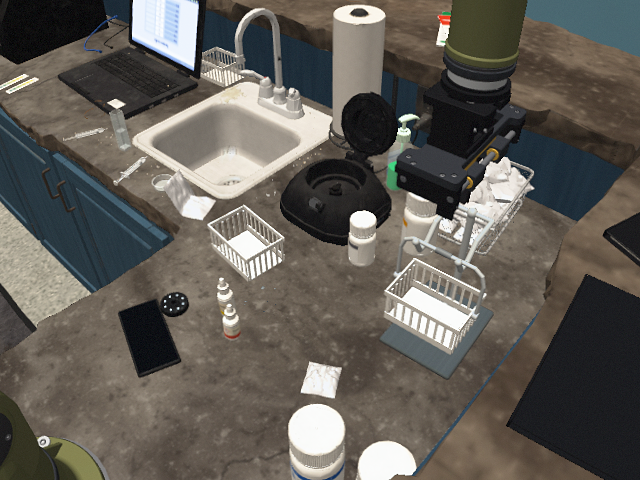

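```bash
python3 - <<'E'
from h import *
c=read_camera('wrist');t=cloud(c).reshape(-1,3);t=t[np.isfinite(t[:,2])]
for y in (-.18,-.23,-.28):
    k=t[(t[:,2]>.2)&(t[:,2]<.23)&(abs(t[:,0]-.591)<.008)&(abs(t[:,1]-y)<.012)]
    if len(k): print(y,np.median(k,0).round(4),k[:,2].max().round(4))
t=cloud(read_camera('scene')).reshape(-1,3)
b=t[(t[:,0]>.48)&(t[:,0]<.62)&(abs(t[:,1]-.138)<.08)&(t[:,2]>.054)&(t[:,2]<.066)]
print(cv2.minAreaRect((b[:,:2]*1000).astype(np.float32)),get_obs()['force'])
sign_off()
E
```

```text
-0.18 [ 0.5862 -0.18    0.212 ] 0.2163
-0.23 [ 0.5894 -0.2299  0.2153] 0.2181
-0.28 [ 0.5923 -0.2771  0.2137] 0.2163
((545.5042724609375, 138.4132080078125), (127.64791870117188, 87.38904571533203), 82.92203521728516) [ 0.7749083  -0.27193409  0.45050858]
the job is handed in; nothing more can be done
```

I swung the bail upright with the fingers held loosely round it while the basket stood on the worktop. Then I gripped the sleeve, carried the basket to the stand, lowered the bail onto both prongs and let go. I raised the gripper to 0.294 m, clear of everything, and handed the job in at about 16 s of the 64 s allowed.

- **Hung bail:** the last pictures show the bail's crown lying across both prongs between the tips and the rise. It measured about level and centred at about (0.589, -0.230), with its top at 0.215–0.218 m, as expected for the seat.
- **Upright bail:** before the lift, the crown was within about 1–2° of upright and the basket had stayed in place.
- **Plain basket:** it measures within about 1 mm of where it started.
- **Forces:** readings stayed under about 5 N, with a brief push of about 4 N as the bail seated. After release they returned to about zero.
- **Disagreement:** one early wrist-camera reading put the crown about 8–10 mm off along its length because the arm was still settling. A second picture agreed with the other cameras. No check failed.

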